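# Clamp a glued edge strip with self-closing tweezers

## Robot

A 6-joint arm with a two-finger parallel gripper is mounted at the origin on the work surface. World frame = base frame: x ahead of the robot, y to its left, z up, the work surface at z = 0. Lengths are in m, angles in degrees, forces in N, time in s.
With the tool pointing down it reaches from about 0.3 to 0.75 m from the base axis. Payload 8.5 kg.
Tool frame: the origin (TCP) lies midway between the tips of the shut fingers; the grasp point (between the pads) lies 19 mm behind it (env.tcp_to_grasp is the z of the grasp point in the tool frame, in m); z points along the fingers, y is the line along which they close (so a half turn about z gives the same grasp; the last joint's range is limited). The gripper opens to 85 mm and grips with 20 to 120 N. Pads are 22 mm wide; open, the fingers measure 114 mm over their backs; the gripper's body (76 mm by 85 mm) begins 54 mm behind the grasp point. The pads swing forward as they close: fully open they stand 13 mm farther back than shut.
Start: joints at [-12.336, 21.807, 74.336, -0, 83.858, -12.336], TCP at [0.55, 0, 0.231] pointing down, gripper open.
Joint ranges: [-178.18, 178.18], [-50.72, 133.34], [12.68, 142.11], [-81.47, 261.47], [9.98, 163.14], [-165.26, 165.26]. Speed limits (degrees/s): [136.94, 136.94, 180, 180, 180, 180].

## Interface

Orientations are given as a 3x3 rotation matrix whose columns are the frame's x, y, z axes.
In Python, from rig import env, imaging, job, models gives the robot as it stands. The module is installed in compiled form; this text tells all that it offers.
- The arm moves only by the tool jog_arm, never from a script. Its argument "plan" is text: rows parted by semicolons, each of 7 numbers parted by spaces: the turn, a rotation vector about the tool's x, y, z in degrees, then the shift along the tool's x, y, z in cm, then the closure in counts, from 0 (fully open) to 255 (shut). In form: rx ry rz x y z claw; .... A call has 1 to 10 rows; each row shifts and turns the commanded pose from where the row before left it, along the tool's axes as they then stand; what a row does not reach is not made up. A row lasts 1/12 s, in which the tool goes at most 41.7 mm and 7.16 degrees, less where a joint would pass 70% of its speed; a pose out of reach is approached as far as the arm can. A call with a gripper value outside its range is refused whole. The fingers move at their own pace and stop on an object; "grip_force" is the grip in N (left out, the last holds). Time passes only in rows, so rows that do not move let the fingers close. It gives the time, the measured TCP pose, the force, the opening and the grip force at its end, in the units of the state.
- env.observe(): the state, without advancing time (a new reading comes with each control period).
- imaging.get_image(name): name is "scene" or "side" or "wrist"; returns a dict with "pixels" (400x640x3 uint8, red, green, blue), "depth" (400x640 float32, m along the optical axis (not along the pixel's ray), 0 where there is no reading), "fov_y" (degrees; the focal length in pixels is half the picture's height over the tangent of half this angle, whatever the lens; pixels are square), "cx", "cy" (the principal point, pixels), "world_from_camera" (4x4, takes a point from camera to world coordinates). Camera axes: x right, y down, z forward; pixel columns grow to the right and rows downward; lengths in m; the calibration is good to about 2 mm. A picture is of the moment at which its call begins.
- job.close_job(): hands the job in; it is judged then, once.
Trained networks look in the newest picture that a camera, given by its name, has taken for a name from the list of things; names that differ only in an ending like _2 or _b are one class to them, and where a whole thing is asked for, a point or a joint stands for the part that bears it (a point fixed in the world has none). Each returns a list of dicts, best first, with "confidence" (0 to 1); they miss things now and then, are a little off and sometimes report something else, mostly with a low value. They report only what shows in the picture. A call takes as long as a camera call. They do not tell look-alikes from the thing itself.
- models.outline_of(camera, query): "region" (400x640 bool, what is visible of it) and "bbox" ([centre column, centre row, width, height] in pixels, round what is visible of it).
- models.tip_of(camera, query): "at" ([column, row] in pixels: a listed point, or the origin of a listed thing).
The state is a dict: "time_s": time; "q": joint angles; "qvel": joint speeds; "joint_efforts": joint torques, N m; "position": TCP position; "tool_rot": TCP orientation; "ft_force": force on the tool from outside, world axes, zero at the start; "wrist_torque": the same for the moment, N m; "grip_width": finger opening in m; "gripper_force": force on a finger pad.
Only numpy, scipy, OpenCV 4.12 (cv2) and the standard library are available. Lean on these libraries where they do the work, as an engineer would, in place of code of your own. Each camera call takes 0.05 s, during which the arm holds its last target. There are 200 camera calls.

## Task

One of the two tablet covers in the drying stand has a metal strip freshly glued over its top edge. Squeeze the self-closing tweezers open to take them off the parking plate, lower them, still squeezed open, over the middle of that strip, and release them so that they clamp it and stand upright there by themselves. Do not drop the tweezers, and leave the other things on the bench where they are.

Things in the scene. Friction and masses are not known exactly. Their poses are not given: they have to be found in the camera images.
- tweezers: Self-closing crossed-arm steel tweezers, 154 mm tall, about 70 g, clamped tips down on the parking plate. Origin: midway between the jaw tips; z up to the tail, y the direction in which jaws open and handles are squeezed, x along the jaws' width. Jaw pads 18 mm wide (x), z 0 to 28; free space between the jaws up to z = 45, where the arms cross. Tail joint at z = 150, tail top 154
- grip (a point): Point between the black handle pads, 112 mm above the tips, to grip from above (frame as tweezers). Pads' outer faces 48 mm apart (y) at rest, 39 fully squeezed; each 24 mm wide (x), 38 mm tall (z 94 to 132). Squeezing takes 9 N, 13 N at the full stop (harder does no more); the jaws then stand 38 mm open. Let go, they shut by themselves with about 2.5 N
- jaw_a (a joint): Opening of the tweezers (rad; both arms move together about the tail joint): 0 as parked on the 6 mm plate, about 0.02 when clamped on the 11 mm strip, 0.12 fully squeezed open, -0.02 shut on nothing. The gap between the jaws is about 6 mm + 270 mm x this value
- parking: Parking stand, fixed: steel base 90 x 90 x 14 mm with an upright steel plate 6 mm thick (x) and 50 mm long (y), its top edge 100 mm above the bench. Origin: centre of the underside. The tweezers start clamped across the plate's top edge, their tips 24 mm below it
- strip: The glued metal edge strip, fixed: an inverted U channel over the top edge of one cover, 70 mm long (y), 11 mm thick over both sides (x), its sides 30 mm deep. Origin: middle of its top face, 112 mm above the bench; z up. The other cover has no strip. The tweezers are to pinch it across its thickness (x)
- cover_a: The cover that carries the strip: a dark tablet cover standing on its long edge, fixed, 180 mm long (y), 7 mm thick (x), 100 mm tall, top edge 110 mm above the bench. Origin: centre of its lower edge
- cover_b: The other cover, the same but without a strip, parallel to the first, 60 mm from it, in the other slot of the stand (either side)
- phone: Loose bystander: phone lying flat, 150 x 72 x 9 mm, origin at the centre of the underside
- driver: Loose bystander: screwdriver lying on the bench, 170 mm long
- brush: Loose bystander: brush lying on the bench, 180 mm long
- jar: Loose bystander: jar, 60 mm across, 75 mm tall, origin at the centre of the underside
- battery: Loose bystander: flat battery pack, 90 x 200 x 12 mm, origin at the centre of the underside
- mug: Loose bystander: white mug, 80 mm across, 90 mm tall, origin at the centre of the underside
Mind the look-alikes: they are no part of the job. Leave any pink look-alike of the tweezers alone. What is shaped like the parking but purple or turquoise is not meant.

How it is judged:
By the outcome, as a careful person would: the job done as asked, in the order asked, and still so for the second after the job is handed in, with the robot touching nothing.
It also fails if it takes over 35 s, if anything falls off the work surface, if the arm or the gripper's body presses on something with over 40 N, if the wrist force passes 120 N, or if a joint passes its speed limit or range.

## Working session

There is one attempt and no reset: what is moved stays moved. The work goes in short steps, Python scripts to look and compute and a tool call to move; the robot and the scene stay as the last step left them, time stands still between calls to the robot, and variables do not carry over. Pictures are saved under pics/ and viewed, at most 10 in all, crops included, and the job is handed in when it is done.

Besides the shell and the picture viewer there is one more tool, called after "Request:" by a JSON object that holds its "method" and its "body". jog_arm: Moves the arm, as the interface text tells. Its arguments: {"type":"object","properties":{"plan":{"type":"string"},"grip_force":{"type":"number"}},"required":["plan"]}

```bash
mkdir -p pics; cat > h.py <<'E'
import numpy as np, cv2
from rig import env, imaging, job, models
def P(im):
    f=200/np.tan(np.radians(im["fov_y"])/2); d=im["depth"]
    v,u=np.mgrid[:400,:640]
    c=np.stack([(u-im["cx"])/f*d,(v-im["cy"])/f*d,d,np.ones_like(d)],-1)
    w=c@im["world_from_camera"].T
    w=w[...,:3].copy(); w[d==0]=np.nan
    return w
def save(im,n): cv2.imwrite("pics/"+n+".png",im["pixels"][...,::-1])
E
python3 - <<'E'
from h import *
a=[]
for c in ["scene","side"]:
    im=imaging.get_image(c); a.append(im["pixels"]); w=P(im)
    print(c,im["world_from_camera"][:3,3].round(2),im["fov_y"])
    for q in ["tweezers","parking","strip","cover_a"]:
        for o in models.outline_of(c,q)[:3]:
            p=w[o["region"]]; print(q,round(o["confidence"],2),np.round(o["bbox"]),np.nanmedian(p,0).round(3),np.nanpercentile(p,3,0).round(3),np.nanpercentile(p,97,0).round(3))
    save(im,c)
E
```

```text
scene [ 1.27 -0.06  1.28] 44.99651699117161
tweezers 0.84 [266. 173.  19.  33.] [ 0.427 -0.169  0.073] [ 0.317 -0.191 -0.002] [ 0.441 -0.146  0.156]
tweezers 0.77 [238. 174.  16.  31.] [ 0.435 -0.25   0.111] [ 0.406 -0.269  0.003] [ 0.451 -0.237  0.156]
tweezers 0.73 [226. 192.  16.  36.] [ 0.553 -0.271  0.18 ] [ 0.431 -0.302 -0.001] [ 0.573 -0.259  0.231]
parking 0.92 [233. 219.  39.  33.] [ 0.556 -0.263  0.015] [ 0.519 -0.314  0.005] [ 0.596 -0.224  0.094]
parking 0.82 [211. 158.  35.  33.] [ 0.327 -0.351  0.016] [ 0.291 -0.398  0.004] [ 0.368 -0.31   0.099]
strip 0.55 [354. 203.  26.  16.] [0.553 0.092 0.102] [ 0.467  0.056 -0.001] [0.568 0.124 0.116]
cover_a 0.82 [349. 212.  57.  40.] [0.566 0.056 0.061] [ 0.531 -0.009  0.021] [0.591 0.153 0.111]
cover_a 0.69 [358. 228.  63.  35.] [0.618 0.09  0.073] [0.588 0.012 0.024] [0.646 0.172 0.113]
side [0.28 0.84 0.84] 56.12166519413888
tweezers 0.71 [368. 204.  13.  39.] [ 0.426 -0.161  0.094] [ 0.413 -0.244  0.001] [ 0.442 -0.143  0.15 ]
tweezers 0.52 [372. 189.  13.  37.] [ 0.421 -0.248  0.121] [ 0.402 -0.263  0.013] [ 0.448 -0.239  0.152]
parking 0.91 [403. 166.  22.  25.] [ 0.334 -0.506  0.012] [ 0.29  -0.563 -0.   ] [ 0.378 -0.467  0.092]
parking 0.82 [399. 190.  22.  33.] [ 0.32  -0.34   0.012] [ 0.279 -0.392  0.002] [ 0.363 -0.304  0.087]
parking 0.65 [337. 191.  30.  29.] [ 0.545 -0.254  0.013] [ 0.504 -0.301  0.002] [ 0.588 -0.219  0.077]
strip 0.63 [305. 238.   6.  24.] [0.558 0.079 0.11 ] [ 0.539 -0.058 -0.002] [0.61  0.121 0.113]
cover_a 0.64 [307. 246.   8.  63.] [0.532 0.15  0.085] [ 0.525 -0.     0.013] [0.586 0.158 0.11 ]
cover_a 0.6 [285. 248.   6.  56.] [0.599 0.131 0.095] [0.582 0.034 0.024] [0.634 0.177 0.11 ]
```

View pics/scene.png

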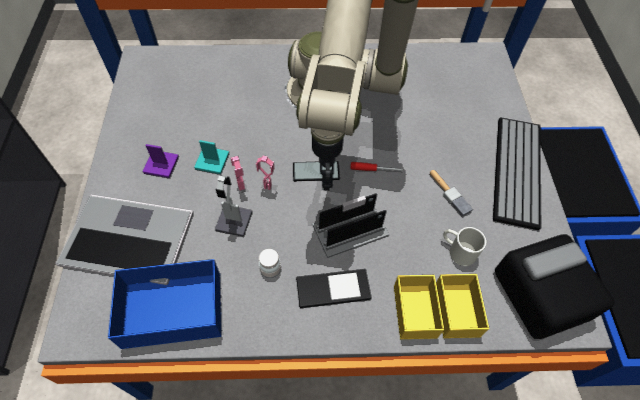

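View pics/side.png

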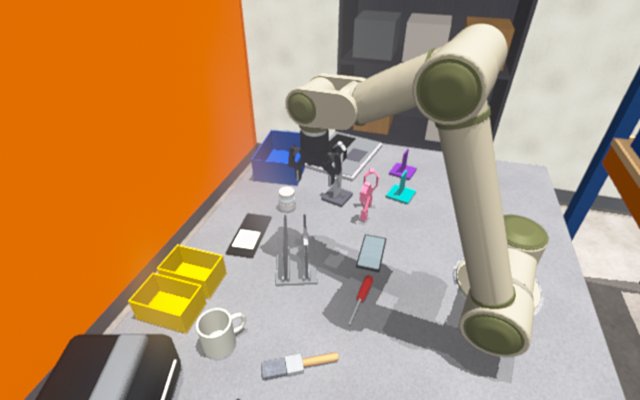

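The scene picture shows the real tweezers (black pads) at about (224,190) on the grey parking stand (233,219). The pink look-alikes are at (238,174) and (266,173), and the covers at (350,220). The cover with the strip seems to be the rear one, nearer the robot.

```bash
python3 - <<'E'
from h import *
s=env.observe(); print(s["tool_rot"],s["position"],s["time_s"],s["grip_width"],env.tcp_to_grasp)
im=imaging.get_image("wrist"); w=P(im)
R=np.array(s["tool_rot"]); T=im["world_from_camera"]
print((R.T@(T[:3,3]-s["position"])).round(3),(R.T@T[:3,:3]).round(2),im["fov_y"])
im=imaging.get_image("scene"); w=P(im); px=im["pixels"].astype(int)
def rect(m,n):
    q=w[m]; 
    print(n,len(q),q.mean(0).round(4),"rect",cv2.minAreaRect((q[:,:2]*1000).astype(np.float32)), np.percentile(q[:,2],[5,95]).round(3))
def box(x0,x1,y0,y1,z0,z1): return (w[...,0]>x0)&(w[...,0]<x1)&(w[...,1]>y0)&(w[...,1]<y1)&(w[...,2]>z0)&(w[...,2]<z1)
rect(box(.48,.62,-.35,-.2,.008,.02),"base")
rect(box(.48,.62,-.35,-.2,.085,.104),"plate")
rect(box(.48,.62,-.35,-.2,.165,.215),"pads")
rect(box(.48,.62,-.35,-.2,.215,.25),"tail")
rect(box(.48,.60,-.03,.2,.1105,.12),"strip?")
rect(box(.48,.585,-.03,.2,.10,.12),"coverA top")
rect(box(.585,.7,-.03,.2,.10,.12),"coverB top")
big=cv2.resize(im["pixels"][150:260,190:410],None,fx=3.6,fy=3.6,interpolation=cv2.INTER_CUBIC); cv2.imwrite("pics/crop.png",big[...,::-1])
E
```

```text
[[ 1.07384424e-05  9.99999993e-01 -1.18902973e-04]
 [ 1.00000000e+00 -1.07363551e-05  1.75549824e-05]
 [ 1.75537057e-05 -1.18903161e-04 -9.99999993e-01]] [ 5.49950926e-01 -2.47051614e-06  2.31286260e-01] 0.5 0.08532674224083676 -0.0187
[ 0.07   0.    -0.143] [[ 0.   -0.96 -0.27]
 [ 1.    0.    0.  ]
 [ 0.   -0.27  0.96]] 65.42264312441266
base 572 [ 0.5611 -0.2656  0.0143] rect ((550.872802734375, -268.37310791015625), (94.34739685058594, 91.25503540039062), 79.76541137695312) [0.009 0.019]
plate 75 [ 0.5525 -0.2643  0.0953] rect ((550.2672119140625, -268.5142517089844), (21.976301193237305, 47.886253356933594), 6.789896011352539) [0.086 0.103]
pads 144 [ 0.5529 -0.2721  0.1931] rect ((549.2612915039062, -272.7702331542969), (23.83241081237793, 50.4217529296875), 76.72708892822266) [0.17  0.214]
tail 74 [ 0.5538 -0.2734  0.2251] rect ((552.4463500976562, -273.7557678222656), (16.849000930786133, 37.285282135009766), 75.87364959716797) [0.216 0.233]
strip? 123 [0.5629 0.0891 0.1132] rect ((574.5598754882812, 80.05474853515625), (66.51640319824219, 179.64511108398438), 7.469584941864014) [0.111 0.116]
coverA top 244 [0.557  0.0823 0.109 ] rect ((555.0197143554688, 87.46720123291016), (179.07119750976562, 59.21822738647461), 89.79774475097656) [0.101 0.115]
coverB top 235 [0.6145 0.0827 0.108 ] rect ((617.2947387695312, 82.5551986694336), (187.34353637695312, 63.30009841918945), 89.63917541503906) [0.101 0.114]
```

View pics/crop.png

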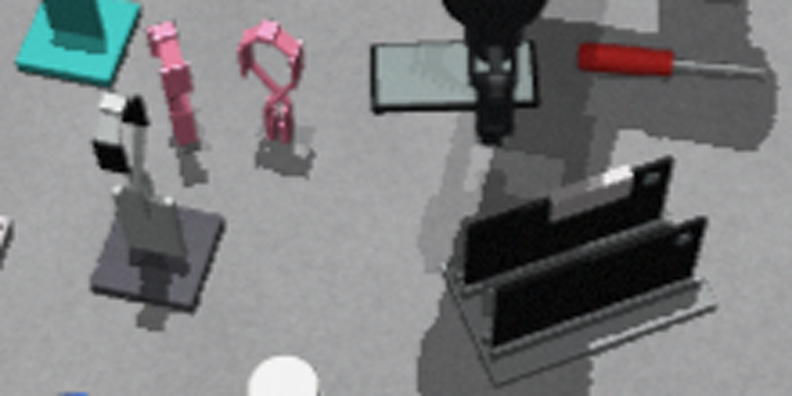

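The crop confirms the strip (light, at about crop (590,195)) is on the rear cover. The real tweezers are at crop (120,130). Next I hover over them and look with the wrist camera.

Request:
{"method": "jog_arm", "body": {"plan": "0 0 0 -3.4 0 -1.3 0;0 0 0 -3.4 0 -1.3 0;0 0 0 -3.4 0 -1.3 0;0 0 0 -3.4 0 -1.3 0;0 0 0 -3.4 0 -1.3 0;0 0 0 -3.4 0 -1.3 0;0 0 0 -3.4 0 -1.2 0;0 0 0 -3.4 0 -1 0;0 0 0 0 0 0 0;0 0 0 0 0 0 0", "grip_force": 40}}

```text
time_s: 1.43
position: [0.5498, -0.2737, 0.331]
tool_rot: [[0.003, 1.0, 0.0], [1.0, -0.003, 0.0], [0.0, 0.0, -1.0]]
ft_force: [0.6, 1.7, -0.3]
grip_width: 0.0856
gripper_force: 0.0
```

```bash
python3 - <<'E'
from h import *
s=env.observe(); print(np.round(s["position"],4),np.round(s["tool_rot"],3).tolist(),s["time_s"],np.round(s["q"],1),np.round(s["ft_force"],2))
im=imaging.get_image("wrist"); save(im,"w1"); w=P(im)
def box(x0,x1,y0,y1,z0,z1): return (w[...,0]>x0)&(w[...,0]<x1)&(w[...,1]>y0)&(w[...,1]<y1)&(w[...,2]>z0)&(w[...,2]<z1)
for z0,z1,n in [(.008,.02,"base"),(.094,.104,"plate"),(.165,.207,"pads"),(.21,.226,"ring"),(.226,.25,"tail")]:
    q=w[box(.49,.61,-.34,-.2,z0,z1)]
    r=cv2.minAreaRect((q[:,:2]*1000).astype(np.float32)); print(n,len(q),q.mean(0).round(4),np.round(cv2.boxPoints(r)).tolist(),r)
for q in models.tip_of("wrist","grip")+models.tip_of("wrist","tweezers"): 
    u,v=np.round(q["at"]).astype(int); print(q,w[min(max(v,0),399),min(max(u,0),639)])
E
```

```text
[ 0.5498 -0.2737  0.331 ] [[0.003, 1.0, 0.0], [1.0, -0.003, 0.0], [0.0, 0.0, -1.0]] 1.4333 [-37.5  26.3  51.    0.  102.7 -37.3] [ 0.62  1.75 -0.25]
base 2793 [ 0.5483 -0.261   0.014 ] [[493.0, -303.0], [580.0, -325.0], [602.0, -238.0], [515.0, -215.0]] ((547.6078491210938, -270.062744140625), (90.14505004882812, 90.0904312133789), 75.6149673461914)
plate 165 [ 0.5494 -0.2629  0.1003] [[539.0, -293.0], [557.0, -294.0], [558.0, -246.0], [540.0, -246.0]] ((548.4959716796875, -269.54974365234375), (47.836116790771484, 18.258419036865234), 89.65353393554688)
pads 167 [ 0.5499 -0.267   0.185 ] [[521.0, -279.0], [567.0, -291.0], [573.0, -268.0], [527.0, -256.0]] ((546.8832397460938, -273.5776672363281), (23.62466812133789, 47.950557708740234), 75.44467163085938)
ring 649 [ 0.546  -0.273   0.2178] [[523.0, -277.0], [567.0, -287.0], [571.0, -270.0], [527.0, -260.0]] ((546.9229125976562, -273.3698425292969), (17.453310012817383, 44.939693450927734), 76.5392837524414)
tail 381 [ 0.5468 -0.2732  0.2299] [[537.0, -281.0], [551.0, -285.0], [556.0, -267.0], [542.0, -263.0]] ((546.8629150390625, -273.8157043457031), (18.252490997314453, 14.47942066192627), 73.86979675292969)
{'at': [201.8, 79.6], 'confidence': 0.85} [ 0.38891074 -0.16020883 -0.00136873]
{'at': [313.9, 186.5], 'confidence': 0.84} [ 0.5492128  -0.28129959  0.1458335 ]
{'at': [207.6, 158.7], 'confidence': 0.76} [ 0.43734381 -0.2518938   0.14562348]
{'at': [231.7, 88.0], 'confidence': 0.83} [ 0.43120314 -0.1711281  -0.00066787]
{'at': [233.7, 147.6], 'confidence': 0.81} [ 0.43507997 -0.25366129  0.02716254]
{'at': [426.5, 75.6], 'confidence': 0.7} [ 0.6830757  -0.16323174  0.07570953]
{'at': [307.2, 168.3], 'confidence': 0.64} [ 0.54120302 -0.26582852  0.12207568]
```

View pics/w1.png

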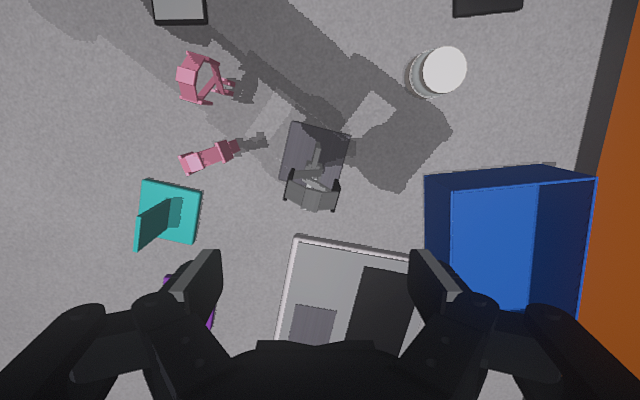

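The wrist view shows the real tweezers at (313,188), with the jaw and squeeze axis about 14.4° off the tool's y. The pink ones at (205,155) and (200,75) are clear of the fingers.

Request:
{"method": "jog_arm", "body": {"plan": "0 0 7.1 0 -0.3 2 0;0 0 7.1 0 0 3 0;0 0 0 0 0 1.4 0;0 0 0 0 0 0 0"}}

```text
time_s: 1.92
position: [0.5462, -0.27, 0.264]
tool_rot: [[0.244, 0.97, -0.005], [0.97, -0.244, 0.004], [0.003, -0.006, -1.0]]
ft_force: [0.0, -0.8, -0.4]
grip_width: 0.0856
gripper_force: 0.0
```

```bash
cat > t.py <<'E'
from h import *
s=env.observe(); p=np.array(s["position"]);R=np.array(s["tool_rot"]); print(p.round(4),R.round(3).tolist(),s["time_s"],np.round(s["ft_force"],2))
im=imaging.get_image("wrist"); w=P(im); t=(w-p)@R
def box(x0,x1,y0,y1,z0,z1): return (w[...,0]>x0)&(w[...,0]<x1)&(w[...,1]>y0)&(w[...,1]<y1)&(w[...,2]>z0)&(w[...,2]<z1)
for z0,z1,n in [(.165,.207,"pads"),(.21,.226,"ring"),(.226,.25,"tail")]:
    q=w[box(.49,.61,-.34,-.2,z0,z1)]
    r=cv2.minAreaRect((q[:,:2]*1000).astype(np.float32)); c=np.array([*r[0],0])/1000; print(n,len(q),r,"tool:",((c-p)@R)[:2].round(4))
E
python3 t.py
```

```text
[ 0.5462 -0.27    0.264 ] [[0.244, 0.97, -0.005], [0.97, -0.244, 0.004], [0.003, -0.006, -1.0]] 1.9167 [ 0.04 -0.78 -0.44]
pads 376 ((546.8176879882812, -273.4089050292969), (24.15672492980957, 48.01387405395508), 75.5065689086914) tool: [-0.0039  0.0031]
ring 1103 ((546.9346923828125, -273.2309875488281), (17.467397689819336, 44.73573303222656), 75.90296173095703) tool: [-0.0037  0.0032]
tail 651 ((547.2720336914062, -273.3216857910156), (18.096044540405273, 13.724170684814453), 75.8033676147461) tool: [-0.0037  0.0035]
```

Request:
{"method": "jog_arm", "body": {"plan": "0 0 0 -0.3 0.15 0 0;0 0 0 0 0 2.4 0;0 0 0 0 0 2.4 0;0 0 0 0 0 2.4 0;0 0 0 0 0 2.4 0;0 0 0 0 0 0 0;0 0 0 0 0 0 0"}}

```text
time_s: 2.55
position: [0.5481, -0.2754, 0.1723]
tool_rot: [[0.245, 0.97, 0.0], [0.97, -0.245, -0.0], [-0.0, 0.0, -1.0]]
ft_force: [0.1, -0.1, 1.0]
grip_width: 0.0858
gripper_force: 0.0
```

```bash
python3 t.py
```

```text
[ 0.5481 -0.2754  0.1723] [[0.245, 0.97, 0.0], [0.97, -0.245, -0.0], [-0.0, 0.0, -1.0]] 2.55 [ 0.09 -0.07  1.02]
pads 4227 ((548.3485107421875, -273.42425537109375), (24.630701065063477, 113.31026458740234), 76.14104461669922) tool: [ 0.0021 -0.0003]
ring 5923 ((548.3519287109375, -273.60882568359375), (23.250688552856445, 112.96446228027344), 75.84690856933594) tool: [ 0.0019 -0.0003]
tail 14051 ((550.14404296875, -271.7916259765625), (30.794750213623047, 129.00704956054688), 75.61021423339844) tool: [0.0041 0.001 ]
```

Request:
{"method": "jog_arm", "body": {"plan": "0 0 0 0.15 -0.15 0.5 0;0 0 0 0 0 0 0;0 0 0 0 0 0 90;0 0 0 0 0 0 90;0 0 0 0 0 0 100;0 0 0 0 0 0 105;0 0 0 0 0 0 110", "grip_force": 35}}

```text
time_s: 3.18
position: [0.5467, -0.2735, 0.1665]
tool_rot: [[0.245, 0.969, 0.0], [0.969, -0.245, -0.0], [-0.0, 0.0, -1.0]]
ft_force: [-0.3, -0.3, -0.4]
grip_width: 0.0483
gripper_force: 0.2
```

Request:
{"method": "jog_arm", "body": {"plan": "0 0 0 0 0 0 120;0 0 0 0 0 0 130;0 0 0 0 0 0 160;0 0 0 0 0 0 180;0 0 0 0 0 0 200;0 0 0 0 0 0 200;0 0 0 0 0 0 200"}}

```text
time_s: 3.77
position: [0.5466, -0.2735, 0.1663]
tool_rot: [[0.245, 0.969, -0.0], [0.969, -0.245, 0.0], [0.0, -0.0, -1.0]]
ft_force: [-0.6, 0.3, -1.4]
grip_width: 0.0412
gripper_force: 35.2
```

```bash
python3 - <<'E'
from h import *
im=imaging.get_image("wrist"); save(im,"w2"); print(env.observe()["grip_width"],env.observe()["wrist_torque"])
E
```

```text
0.041317880479449426 [ 0.02246657  0.0278064  -0.00059722]
```

View pics/w2.png

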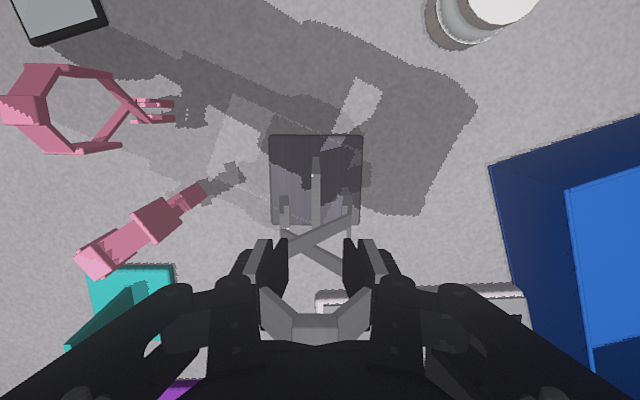

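The wrist view shows the jaws open on both sides of the plate, jaw tips at (285,200) and (347,200) with the plate centred at 316. Lifting.

Request:
{"method": "jog_arm", "body": {"plan": "0 0 0 0 0 -0.5 200;0 0 0 0 0 -1.2 200;0 0 0 0 0 -1.8 200;0 0 0 0 0 -2 200;0 0 0 0 0 -2 200;0 0 0 0 0 -2 200;0 0 0 0 0 -1 200;0 0 0 0 0 0 200"}}

```text
time_s: 4.48
position: [0.5472, -0.2738, 0.2744]
tool_rot: [[0.245, 0.969, 0.004], [0.969, -0.245, -0.003], [-0.002, 0.005, -1.0]]
ft_force: [0.7, -0.7, -1.1]
grip_width: 0.0413
gripper_force: 35.2
```

```bash
python3 - <<'E'
from h import *
for c in ["scene","side"]:
  im=imaging.get_image(c); w=P(im)
  for o in models.outline_of(c,"strip")[:2]:
    q=w[o["region"]]; print(c,o["confidence"],np.round(o["bbox"]))
    q=q[(q[:,2]>.104)&(q[:,2]<.12)]; r=cv2.minAreaRect((q[:,:2]*1000).astype(np.float32)); print(len(q),r)
  m=(w[...,0]>.5)&(w[...,0]<.6)&(w[...,1]>-.03)&(w[...,1]<.18)&(w[...,2]>.09)&(w[...,2]<.118)
  q=im["pixels"][m]; b=q.mean(1); print(np.percentile(b,[10,50,90]))
  k=w[m][b>60]; k=k[k[:,2]>.107]; 
  if len(k)>4: print(len(k),k.mean(0),cv2.minAreaRect((k[:,:2]*1000).astype(np.float32)))
E
```

```text
scene 0.73 [354. 204.  25.  16.]
118 ((554.38671875, 86.0228271484375), (14.152679443359375, 72.53384399414062), 20.18897819519043)
[  9.66666667  52.5        232.66666667]
123 [0.55558962 0.08870774 0.11216081] ((581.3270263671875, 81.40245056152344), (65.67864990234375, 179.44772338867188), 17.389543533325195)
side 0.27 [365. 292.  20.  38.]
0 ((0.0, 0.0), (0.0, 0.0), 0.0)
[103.         122.         242.66666667]
139 [0.56244477 0.09483363 0.10965471] ((582.6553344726562, 82.37877655029297), (67.10601043701172, 176.20176696777344), 17.288427352905273)
```

Request:
{"method": "jog_arm", "body": {"plan": "0 0 -1 1.5 -0.37 0 200;0 0 -3 2.7 -0.65 0 200;0 0 -3.5 2.9 -0.6 0 200;0 0 -3.5 3 -0.4 0 200;0 0 -3.5 3 -0.2 0 200;0 0 -3.5 3 0 0 200;0 0 -3.5 3 0.2 0 200;0 0 -3.5 3 0.4 0 200;0 0 -3.5 2.9 0.6 0 200;0 0 -2 2 0.5 0 200"}}

```text
time_s: 5.52
position: [0.5445, 0.0034, 0.2708]
tool_rot: [[-0.286, 0.958, -0.001], [0.958, 0.286, 0.001], [0.001, -0.001, -1.0]]
ft_force: [0.1, 0.2, -0.7]
grip_width: 0.0416
gripper_force: 35.3
```

Request:
{"method": "jog_arm", "body": {"plan": "0 0 0 2 0.6 0 200;0 0 0 2 0.6 0 200;0 0 0 2 0.6 0 200;0 0 0 1 0.3 0 200;0 0 0 0 0 0 200;0 0 0 0 0 0 200"}}

```text
time_s: 6.02
position: [0.5456, 0.0735, 0.271]
tool_rot: [[-0.282, 0.959, -0.001], [0.959, 0.282, -0.0], [-0.0, -0.001, -1.0]]
ft_force: [0.2, 0.5, 0.1]
grip_width: 0.0412
gripper_force: 35.2
```

```bash
cat > s.py <<'E'
import sys
from h import *
s=env.observe(); p=np.array(s["position"]);R=np.array(s["tool_rot"]); print(p.round(4),R.round(3).tolist(),s["time_s"])
im=imaging.get_image("wrist"); save(im,sys.argv[1]); w=P(im); t=(w-p)@R
for o in models.outline_of("wrist","strip")[:2]:
    q=w[o["region"]]; print(o["confidence"],np.round(o["bbox"]))
    q=q[(q[:,2]>.108)&(q[:,2]<.117)]
    if len(q)<5: continue
    r=cv2.minAreaRect((q[:,:2]*1000).astype(np.float32)); c=np.array([*r[0],112])/1000; print(len(q),np.median(q[:,2]),r,"tool",((c-p)@R).round(4))
# jaws/tweezers below TCP in tool frame
for z0,z1 in [(.045,.07),(.075,.1)]:
    q=t[(abs(t[...,0])<.03)&(abs(t[...,1])<.04)&(t[...,2]>z0)&(t[...,2]<z1)]
    if len(q): print("jaw",len(q),q.min(0).round(4),q.max(0).round(4),q.mean(0).round(4))
E
python3 s.py w3
```

```text
[0.5456 0.0735 0.271 ] [[-0.282, 0.959, -0.001], [0.959, 0.282, -0.0], [-0.0, -0.001, -1.0]] 6.0167
0.83 [323. 173.  15.  75.]
771 0.11210860324062444 ((551.8616333007812, 85.71327209472656), (10.970561027526855, 70.204833984375), 20.219301223754883) tool [0.01   0.0096 0.159 ]
jaw 338 [-0.0095 -0.0247  0.0451] [0.0091 0.0262 0.0698] [ 0.0044 -0.0044  0.0591]
jaw 68 [ 0.0081 -0.0262  0.075 ] [0.0089 0.0278 0.0871] [ 0.0086 -0.0012  0.0802]
```

View pics/w3.png

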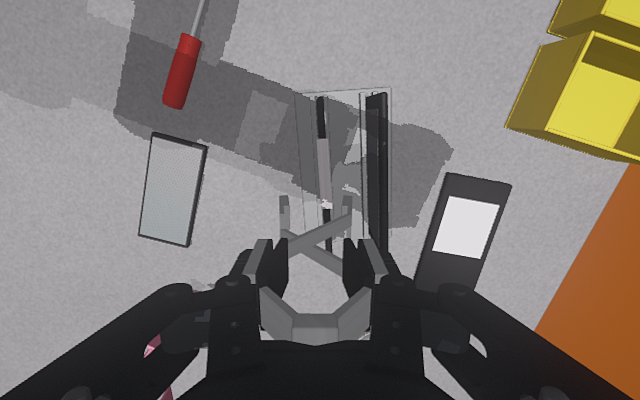

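The wrist view shows the strip at (323,173) standing on one cover only, with the bare cover at (377,170). The jaws are open at (284,205) and (346,205). I correct the offset and yaw, then come lower to check.

Request:
{"method": "jog_arm", "body": {"plan": "0 0 0 1 0.95 0 200;0 0 -3.8 0 0 1 200;0 0 0 0 0 1.5 200;0 0 0 0 0 1 200;0 0 0 0 0 0 200;0 0 0 0 0 0 200"}}

```text
time_s: 6.62
position: [0.5524, 0.0854, 0.2362]
tool_rot: [[-0.343, 0.939, -0.001], [0.939, 0.343, 0.0], [0.0, -0.001, -1.0]]
ft_force: [-0.7, -0.5, -0.2]
grip_width: 0.0413
gripper_force: 35.3
```

```bash
python3 s.py w4
```

```text
[0.5524 0.0854 0.2362] [[-0.343, 0.939, -0.001], [0.939, 0.343, 0.0], [0.0, -0.001, -1.0]] 6.6167
0.84 [314. 190.   9.  78.]
864 0.11209767674558119 ((551.520263671875, 86.61320495605469), (10.051348686218262, 68.3274154663086), 19.767412185668945) tool [ 0.0014 -0.0003  0.1242]
jaw 337 [-0.0092 -0.0246  0.0451] [0.009  0.0264 0.07  ] [ 0.0044 -0.0039  0.0592]
jaw 69 [ 0.008  -0.0262  0.0751] [0.009  0.0279 0.0873] [0.0086 0.0005 0.0802]
```

View pics/w4.png

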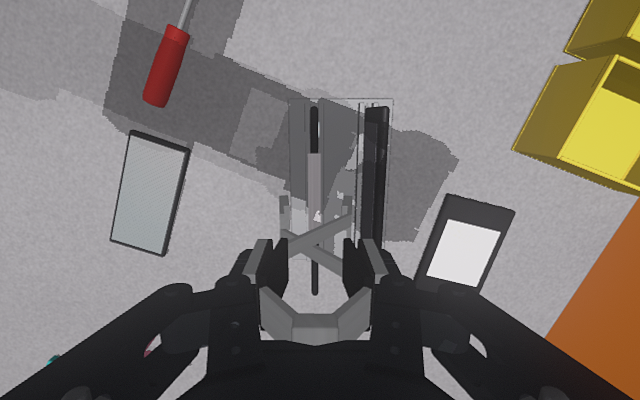

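Aligned: the strip at (314,190) is midway between the jaws at (284,210) and (347,210). Lowering.

Request:
{"method": "jog_arm", "body": {"plan": "0 0 0 0.1 -0.1 0 200;0 0 0 0 0 1 200;0 0 0 0 0 1.2 200;0 0 0 0 0 1.2 200;0 0 0 0 0 1.2 200;0 0 0 0 0 0.9 200;0 0 0 0 0 0.3 200;0 0 0 0 0 0 200;0 0 0 0 0 0 200"}}

```text
time_s: 7.47
position: [0.5512, 0.0862, 0.179]
tool_rot: [[-0.344, 0.939, 0.001], [0.939, 0.344, -0.0], [-0.0, 0.001, -1.0]]
ft_force: [-0.1, 0.3, -1.1]
grip_width: 0.0414
gripper_force: 35.3
```

```bash
python3 s.py w5
```

```text
[0.5512 0.0862 0.179 ] [[-0.344, 0.939, 0.001], [0.939, 0.344, -0.0], [-0.0, 0.001, -1.0]] 7.4667
0.72 [314. 204.  16.  91.]
1022 0.11206359714903139 ((550.1544189453125, 90.35287475585938), (10.816187858581543, 61.07954406738281), 20.44790267944336) tool [0.0043 0.0004 0.067 ]
jaw 1259 [-0.0262 -0.0247  0.045 ] [0.03   0.0262 0.07  ] [ 0.0077 -0.0007  0.0648]
jaw 65 [ 0.0081 -0.0263  0.0753] [0.0089 0.028  0.0867] [0.0085 0.0004 0.0808]
```

View pics/w5.png

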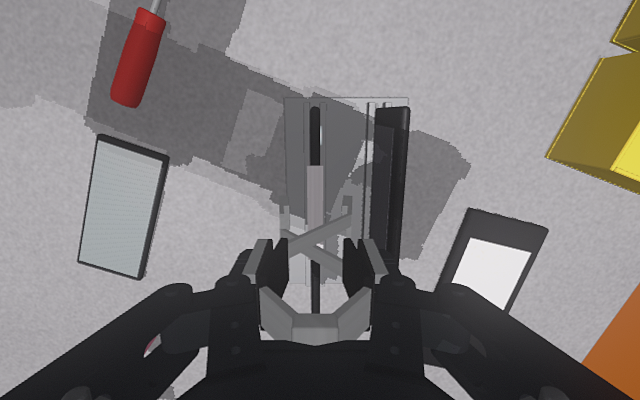

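The jaws straddle the strip symmetrically at (284,215) and (347,210). Releasing gradually.

Request:
{"method": "jog_arm", "body": {"plan": "0 0 0 0 0 0 128;0 0 0 0 0 0 124;0 0 0 0 0 0 120;0 0 0 0 0 0 117;0 0 0 0 0 0 114;0 0 0 0 0 0 110;0 0 0 0 0 0 106;0 0 0 0 0 0 100;0 0 0 0 0 0 100"}}

```text
time_s: 8.32
position: [0.5509, 0.0862, 0.1784]
tool_rot: [[-0.344, 0.939, 0.0], [0.939, 0.344, -0.0], [-0.0, 0.0, -1.0]]
ft_force: [1.4, 0.3, 0.0]
grip_width: 0.0517
gripper_force: 0.0
```

Request:
{"method": "jog_arm", "body": {"plan": "0 0 0 0 0 0 60;0 0 0 0 0 0 0;0 0 0 0 0 0 0;0 0 0 0 0 0 0;0 0 0 0 0 -1 0;0 0 0 0 0 -2 0;0 0 0 0 0 -3 0;0 0 0 0 0 -3 0;0 0 0 0 0 -3 0;0 0 0 0 0 0 0"}}

```text
time_s: 9.15
position: [0.5523, 0.0862, 0.3052]
tool_rot: [[-0.344, 0.939, 0.011], [0.939, 0.344, -0.001], [-0.004, 0.01, -1.0]]
ft_force: [-0.0, 0.4, 1.4]
grip_width: 0.0854
gripper_force: 0.0
```

```bash
python3 - <<'E'
from h import *
a=imaging.get_image("wrist"); w=P(a)
m=(abs(w[...,0]-.5515)<.05)&(abs(w[...,1]-.0865)<.05)
for z0,z1 in [(.18,.225),(.225,.239),(.239,.275)]:
    q=w[m&(w[...,2]>z0)&(w[...,2]<z1)]
    if len(q): print(len(q),q[:,2].max(),cv2.minAreaRect((q[:,:2]*1000).astype(np.float32)))
b=imaging.get_image("side"); sc=imaging.get_image("scene")
c=lambda i,r,cc:cv2.resize(i["pixels"][r:r+120,cc:cc+120],(390,390),interpolation=cv2.INTER_CUBIC)
wr=cv2.resize(a["pixels"],(480,300)); o=np.zeros((590,790,3),np.uint8)
o[:290,:480]=wr[:290]; o[290:,:390]=c(sc,130,290)[:300]; o[290:,395:785]=c(b,170,250)[:300]
cv2.imwrite("pics/end.png",o[...,::-1])
E
```

```text
545 0.22497080286433063 ((551.1757202148438, 86.43028259277344), (47.009681701660156, 23.862491607666016), 21.091753005981445)
710 0.23878369316557727 ((551.1315307617188, 86.37826538085938), (38.46050262451172, 17.322330474853516), 20.7654972076416)
497 0.2438847300318574 ((551.2689819335938, 86.2553939819336), (13.371596336364746, 17.637332916259766), 19.784440994262695)
```

View pics/end.png

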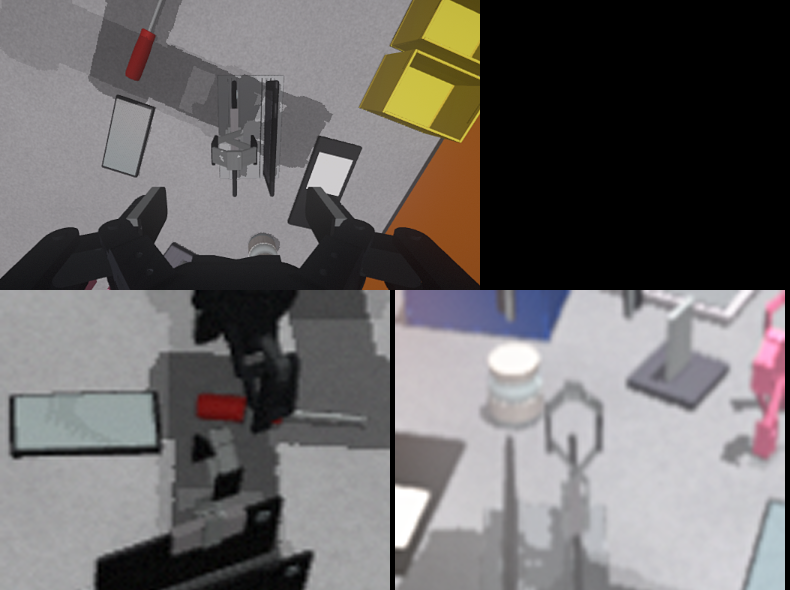

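The tweezers stand upright on the middle of the strip: tail at (551,86) mm against the strip at about (551.5,86.5) mm, and the arm is clear. Handing in.

Request:
{"method": "jog_arm", "body": {"plan": "0 0 0 0 0 -2 0;0 0 0 0 0 0 0;0 0 0 0 0 0 0;0 0 0 0 0 0 0;0 0 0 0 0 0 0"}}

```text
time_s: 9.72
position: [0.5506, 0.0862, 0.317]
tool_rot: [[-0.344, 0.939, -0.002], [0.939, 0.344, 0.0], [0.001, -0.002, -1.0]]
ft_force: [1.2, 0.5, -0.8]
grip_width: 0.0852
gripper_force: 0.0
```

```bash
python3 -c "
from rig import job
print(job.close_job())"
```

```text
the job is handed in; nothing more can be done
None
```

The tweezers are clamped upright on the middle of the glued strip, within about 1 mm of its centre by camera; the arm touched nothing else and is clear, and the job was handed in at about 10 s without a verdict shown.

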